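# Park the ink roller on its sloping rest

### The job

Using only the outside of the fingers, gently and slowly push the black ink roller up the sloping bed of its wooden rest, over the crest and against the end stop, without letting it run away or roll back down and without pinching or lifting it. Then push the keeper's black knob fully in towards the bed so that its steel rod stands behind the roller, and leave everything else on the table where it is.

Things in the scene. Friction and masses are not known exactly. Their poses are not given: they have to be found in the camera images.
- rack: The roller rest, fixed to the table: a trough 278 mm long (x), 122 mm wide (y): plywood side boards (8 mm thick, tops 50 mm above the table, 106 mm apart inside), aluminium bed (see point slope). Origin on the table under the middle; x points uphill along the trough to the stop, y to the keeper's side, z up. A lip 20 mm high closes the low end (x = -143 to -135 mm).
- roller: The ink roller: a plain, smooth (slippery) hard black plastic drum with steel ends, 48 mm diameter, 100 mm long, about 0.4 kg, loose, lying across the trough on the level landing. Origin at its centre, y along its axis; x and z turn as it rolls. It rolls freely and runs back down the slope if let go. To be pushed only, never lifted.
- rest (a point): Where the roller's centre lies when parked in the hollow beyond the crest, against the end stop (an upright board, face at x = 117 mm, top 74 mm high): x = 93, y = 0, z = 56 mm in the rest's frame. Once past the crest the roller settles here by itself.
- keeper (a joint): Travel of the keeper, in m: 0 withdrawn, 0.026 fully in (end of travel). It slides along the rest's -y with about 1.5 N of friction and stays where it is left. Fully in, its steel rod (8 mm thick, axis 56 mm above the table) reaches about 20 mm over the bed at x = 62 mm in the rest's frame, just downhill of the parked roller.
- knob_top (a point): Centre of the top of the keeper's upright black knob: 14 mm diameter, 40 mm tall, top 90 mm above the table; at x = 62, y = 117 mm in the rest's frame when withdrawn, y = 91 when in. Its rod tops out at 60 mm; the rod's plywood guide block (x = 47 to 77, y = 61 to 77, 64 mm high) stands between knob and trough.
- jar: Paint jar with a white lid, 56 mm diameter, 75 mm tall, standing beside the rest; to be left alone. Origin at its base.
- tape: Roll of paper tape, 72 mm diameter, 24 mm tall, lying flat beside the rest on the keeper's side; to be left alone. Origin at its base.
- ink_can: Can, 60 mm diameter, 85 mm tall, beyond the uphill end of the rest; to be left alone. Origin at its base.
- palette_knife: Palette knife, 190 mm long, lying on the table to the robot's right; to be left alone. Origin underneath.
- medium: Amber glass bottle, 50 mm diameter, 130 mm tall, on the robot's left; to be left alone. Origin at its base.
- eraser: White eraser, 50 x 30 x 16 mm, on the robot's left; to be left alone. Origin underneath.
- brush: Paint brush, 180 mm long, lying on the table off the low end of the rest; to be left alone. Origin underneath.
- slope (a point): Foot of the slope, on the bed's centre line (x = -55, z = 14 mm in the rest's frame); its x runs up the slope, its z square to it. The bed, in the rest's frame: level landing 14 mm high from x = -135 to -55 mm; 9 degree slope up to the crest at x = 75, 34.6 mm high; then 9 degrees down to the stop at x = 117.
Mind the look-alikes: they are no part of the job. What is shaped like the roller but purple is not meant.

How it is judged:
On the way, in this order (a step that is already met when the one before it is completed fails the run):
1. the roller lies in the hollow against the stop, keeper still withdrawn (x of roller in the frame of rack between 0.089 and 0.097 m and y of roller in the frame of rack between -0.008 and 0.008 m and z of roller in the frame of rack between 0.05 and 0.062 m and angle between the y axis of roller and the y axis of rack, either way round below 0.12 rad and value of joint keeper below 0.012 m), for 0.2 s.
2. the keeper is pushed fully in (value of joint keeper above 0.022 m and x of roller in the frame of rack between 0.089 and 0.097 m and y of roller in the frame of rack between -0.008 and 0.008 m and z of roller in the frame of rack between 0.05 and 0.062 m and angle between the y axis of roller and the y axis of rack, either way round below 0.12 rad), for 0.2 s.
At the end, for the whole second after the job is handed in: The roller lies at rest in the hollow against the stop (centre within 4 mm of its rest along the trough, 8 mm across, 6 mm in height, axis within 0.12 rad of square) and the keeper is in by more than 22 of its 26 mm (all of step 2 and linear speed of roller below 0.02 m/s); the robot touches nothing.
It fails at once if the roller is lifted clear of the bed (about 20 mm) (z of roller in the frame of slope above 0.046 m).
It fails at once if the roller runs away, up or back down (faster than 0.3 m/s) (linear speed of roller above 0.3 m/s).
It fails at once if the roller is squeezed or pressed hard (over 30 N) (contact force between the fingers and roller above 30 N).
It fails at once if one of the other things on the table is disturbed (moved more than 20 mm) (distance of any of jar, tape, ink_can, palette_knife, medium, eraser, brush from where it was at the start of the episode above 0.02 m).
It also fails if it takes over 54 s, if anything falls off the work surface, if the arm or the gripper's body presses on something with over 40 N, if the wrist force passes 120 N, or if a joint passes its speed limit or range.

### The arm

A 7-joint arm with a two-finger parallel gripper is mounted at the origin on the work surface. World frame = base frame: x ahead of the robot, y to its left, z up, the work surface at z = 0. Lengths are in m, angles in rad, forces in N, time in s.
With the tool pointing down it reaches from about 0.4 to 0.75 m from the base axis. Payload 19.5 kg.
Tool frame: the origin (TCP) lies between the finger pads; the fingertips stand 8 mm ahead of it and the grasp point (between the pads) lies 11 mm behind it (env.nose_length is the z of the fingertips in the tool frame, in m); z points along the fingers, y is the direction in which the jaws open and shut (so a half turn about z gives the same grasp; the last joint's range is limited). The gripper opens to 85 mm and grips with 20 to 120 N. Pads are 22 mm wide; open, the fingers measure 114 mm over their backs; the gripper's body (76 mm by 85 mm) begins 54 mm behind the grasp point. The pads swing forward as they close: fully open they stand 13 mm farther back than shut.
Start: joints at [1.095, 0.707, -0.028, 1.485, 0.022, 0.951, -0.075], TCP at [0.242, -0.522, 0.219] pointing down, gripper open.
Joint ranges: [-2.71, 2.71], [-0.32, 2.16], [-1.57, 1.52], [0, 2.45], [-1.46, 4.6], [0, 2.02], [-2.83, 2.83]. Speed limits (rad/s): [1.89, 1.89, 2.57, 2.57, 3.01, 3.01, 3.01].

### API

Orientations are given as a rotation vector (axis times angle).
In Python, from rig import env, vision, job_done, models, read_time, read_q, read_joint_vel, read_joint_efforts, read_ee_pos, read_tcp_rot, read_force, read_torque, read_finger_gap gives the robot as it stands. Calls block until the motion is done:
- env.goto(position, orientation): joint-space move of the TCP to a pose.
- env.servo_line(position, v=0.15, rotation=None, max_force=None): straight line of the TCP; rotation=None keeps the orientation; v is the mean speed in m/s. With max_force (N) it stops when the force on the tool has changed by that much, and returns True; else False.
- env.goto_joints(angles): joint-space move.
- env.set_gripper(opening, squeeze=None): opening from 0.0 (shut) to 1.0 (fully open); squeeze is the grip in N (None keeps the last); returns when the fingers have stopped.
- env.sleep(seconds).
- env.ik(position, orientation): joint angles nearest the present ones, or None.
- vision.camera(name): name is "scene" or "top" or "wrist"; returns a dict with "color" (420x560x3 uint8, red, green, blue), "intrinsics" (3x3 intrinsics, pixels), "cam_to_world" (4x4, takes a point from camera to world coordinates); the wrist camera has in their place "tool_from_camera" (4x4, takes a point from camera to tool coordinates, whose origin is the TCP and whose axes are the flange's). Camera axes: x right, y up, looking along -z (the intrinsics and any distortion apply to the point x, -y, -z); pixel columns grow to the right and rows downward; lengths in m; the calibration is good to about 2 mm. A picture is of the moment at which its call begins: read the wrist's pose just before it. There is no depth.
A pose or a line that the arm cannot do raises env.PlanningError and nothing moves.
- job_done(): hands the job in, once; it reports no verdict.
Trained networks look in a picture, given as the dict that the camera call returned (one of the last four; its "shot" number tells which), for a name from the list of things; names that differ only in an ending like _2 or _b are one class to them, and where a whole thing is asked for, a point or a joint stands for the part that bears it (a point fixed in the world has none). Each returns a list of dicts, best first, with "p" (0 to 1); they miss things now and then, are a little off and sometimes report something else, mostly with a low value. They report only what shows in the picture. A call takes as long as a camera call. They do not tell look-alikes from the thing itself.
- models.recognise(thing, picture): "xy" ([column, row] in pixels, amid what is visible of it).
- models.masks_of(thing, picture): "mask" (420x560 bool, what is visible of it) and "xy" ([column, row] in pixels, amid what is visible of it).
- models.place_of(thing, picture): "xy" ([column, row] in pixels: a listed point, or the origin of a listed thing).
Readings, each from a call of its own:
- read_time(): time.
- read_q(): joint angles.
- read_joint_vel(): joint speeds.
- read_joint_efforts(): joint torques, N m.
- read_ee_pos(): TCP position.
- read_tcp_rot(): TCP orientation.
- read_force(): force on the tool from outside, world axes, zero at the start.
- read_torque(): the same for the moment, N m.
- read_finger_gap(): opening from 0.0 (shut) to 1.0 (fully open).
Only numpy, scipy, OpenCV 4.12 (cv2) and the standard library are available. Lean on these libraries where they do the work, as an engineer would, in place of code of your own. Each camera call takes 0.05 s, during which the arm holds its last target. There are 200 camera calls.

## Working session

There is one attempt and no reset: what is moved stays moved. The work goes in short steps, each a Python script; the robot and the scene stay as the last script left them, time stands still between calls to the robot, and variables do not carry over. Pictures are saved under pics/ and viewed, about 8 in all and at most 12, crops included, and the job is handed in when it is done.

```bash
ls; mkdir -p pics
python3 - <<'E'
from rig import *
import cv2,numpy as np
for n in ["scene","top"]:
    p=vision.camera(n); cv2.imwrite(f"pics/{n}0.png",p["color"][:,:,::-1])
    print(n,p["intrinsics"].tolist(),np.round(p["cam_to_world"],4).tolist(),p.keys())
    for t in ["rack","roller","rest","knob_top","slope","keeper"]:
        try: print(t,[(np.round(d["xy"]).tolist(),round(d["p"],2)) for d in models.place_of(t,p)][:4])
        except Exception as e: print(t,e)
print(read_time(),read_ee_pos(),read_tcp_rot(),env.nose_length)
E
```

```text
pics
scene [[438.0221089560333, 0.0, 277.71003077571675], [0.0, 438.0221089560333, 203.37771272316], [0.0, 0.0, 1.0]] [[0.6735, -0.442, 0.5925, 1.3117], [0.7389, 0.423, -0.5244, -0.6627], [-0.0188, 0.791, 0.6115, 0.8421], [0.0, 0.0, 0.0, 1.0]] dict_keys(['color', 'intrinsics', 'cam_to_world', 'shot'])
rack [([268.0, 244.0], 0.73)]
roller [([214.0, 199.0], 0.95), ([254.0, 248.0], 0.56)]
rest [([291.0, 207.0], 0.8)]
knob_top [([253.0, 188.0], 0.4)]
slope [([259.0, 253.0], 0.78)]
keeper it knows: brush, eraser, ink_can, jar, knob_top, medium, palette_knife, rack, rest, roller, slope, tape
top [[406.1032474929176, 0.0, 273.8492249161209], [0.0, 406.1032474929176, 202.7229976768364], [0.0, 0.0, 1.0]] [[0.0588, 0.9763, -0.2083, 0.3783], [-0.9983, 0.0586, -0.0069, -0.0207], [0.0055, 0.2083, 0.978, 1.02], [0.0, 0.0, 0.0, 1.0]] dict_keys(['color', 'intrinsics', 'cam_to_world', 'shot'])
rack []
roller [([332.0, 193.0], 0.82), ([304.0, 296.0], 0.82), ([332.0, 239.0], 0.33)]
rest [([260.0, 196.0], 0.9), ([265.0, 156.0], 0.41)]
knob_top [([280.0, 237.0], 0.67)]
slope [([317.0, 195.0], 0.83)]
keeper it knows: brush, eraser, ink_can, jar, knob_top, medium, palette_knife, rack, rest, roller, slope, tape
0.6 [ 0.24168076 -0.5217128   0.2191562 ] [-3.06787818e+00 -6.76017255e-01  1.33383809e-05] 0.008
```

Run:
```python
import cv2
for n in ["scene","top"]:
    cv2.imwrite(f"pics/{n}0b.png",cv2.resize(cv2.imread(f"pics/{n}0.png"),(800,600),interpolation=cv2.INTER_CUBIC))
```

```text
(no output)
```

View pics/top0b.png

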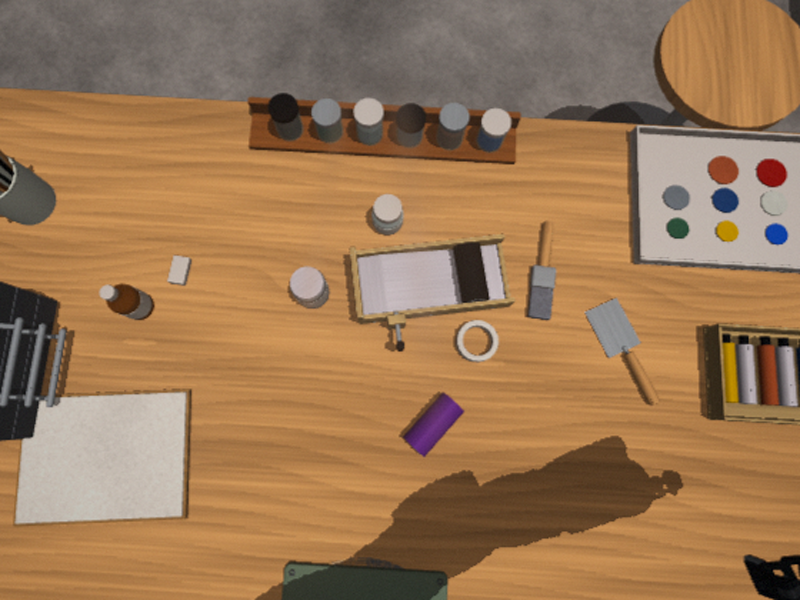

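View pics/scene0b.png

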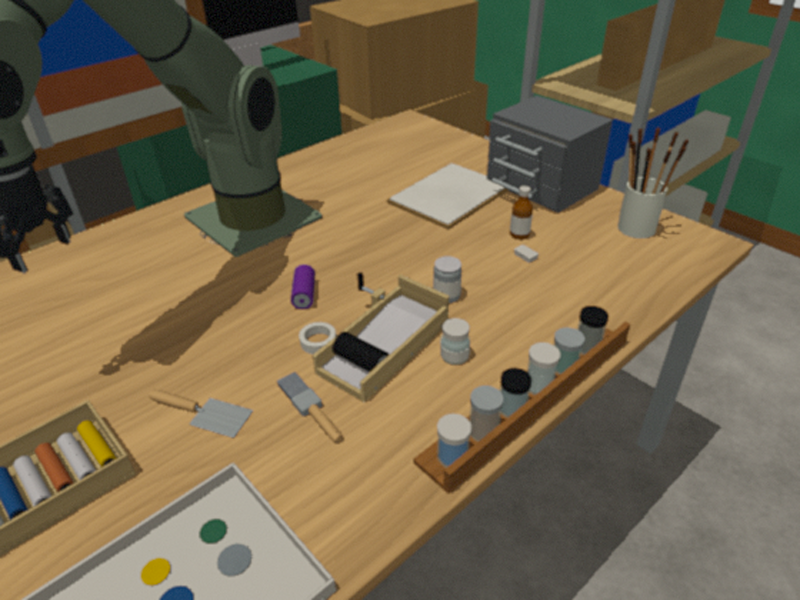

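The top view shows the rack at about (430,277) in the 800-px picture. Its end stop is to the left and the knob is at (400,345). Two things could be the roller: the black drum in the trough at (470,272) and a purple one on the table at (433,424). The black one lies across the trough on the landing, so it fits the description. Next I take an enlarged crop to confirm this and to pick out the rack corners.

Run:
```python
import cv2
im=cv2.imread("pics/top0.png")[160:255,235:368]
cv2.imwrite("pics/crop1.png",cv2.resize(im,None,fx=6,fy=6,interpolation=cv2.INTER_CUBIC))
```

```text
(no output)
```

View pics/crop1.png

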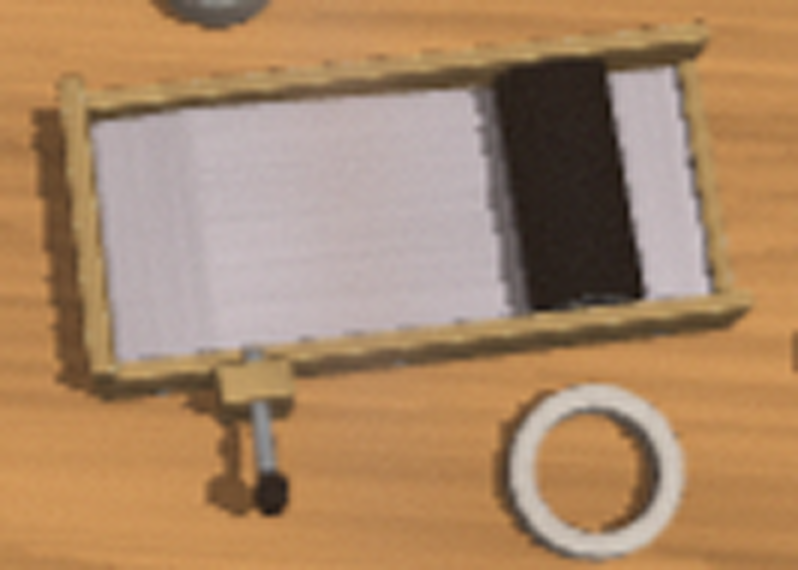

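The crop confirms it: the black drum with the steel end lies on the landing, at crop (568,185). The knob is at (270,482). Next I fit the rack pose.

```bash
cat > geo.py <<'E'
import numpy as np
def proj(p,K,T):
    c=np.linalg.inv(T)@np.append(p,1); return np.array([K[0,0]*c[0]/-c[2]+K[0,2],K[1,1]*-c[1]/-c[2]+K[1,2]])
def ray(xy,K,T,z):
    d=T[:3,:3]@np.array([(xy[0]-K[0,2])/K[0,0],-(xy[1]-K[1,2])/K[1,1],-1]); o=T[:3,3]
    return o+d*(z-o[2])/d[2]
def W(p,s):
    c,n=np.cos(s[2]),np.sin(s[2]); return np.array([s[0]+c*p[0]-n*p[1],s[1]+n*p[0]+c*p[1],p[2]])
E
python3 - <<'E'
from rig import *
from geo import *
from scipy.optimize import least_squares
P={n:vision.camera(n) for n in ["scene","top"]}
L=[]
def crop(x,y): return np.array([235+(x+.5)/6-.5,160+(y+.5)/6-.5])
for x,y,p,n in [(703,30,(-.143,-.061,.05),'lo-'),(748,302,(-.143,.061,.05),'lo+'),(680,68,(-.135,-.053,.02),'lip-'),(712,295,(-.135,.053,.02),'lip+'),
  (270,482,(.062,.117,.09),'knob'),(218,370,(.077,.061,.064),'blk'),(292,363,(.047,.061,.064),'blk2'),(197,235,(.075,0,.0346),'crest')]:
    L.append(('top',crop(x,y),np.array(p),n))
for n in P:
    for t,p in [("rack",(0,0,0)),("rest",(.093,0,.056)),("knob_top",(.062,.117,.09)),("slope",(-.055,0,.014))]:
        r=models.place_of(t,P[n])
        if r: L.append((n,np.array(r[0]["xy"]),np.array(p),t))
f=lambda s:np.concatenate([proj(W(p,s),P[n]["intrinsics"],P[n]["cam_to_world"])-xy for n,xy,p,_ in L])
r=least_squares(f,[.5,-.03,1.5],loss="soft_l1",f_scale=1.)
print(r.x); [print(l[0],l[3],np.round(e,1)) for l,e in zip(L,r.fun.reshape(-1,2))]
s=r.x
T=P["top"]; 
for n,p in P.items():
    m=models.masks_of("roller",p)
    for d in m[:2]:
        c=p["color"][d["mask"]].mean(0); w=ray(d["xy"],p["intrinsics"],p["cam_to_world"],.042)
        a=-s[2]; v=w[:2]-s[:2]; print(n,"roller",round(d["p"],2),d["xy"],c.round(),w,"rack:",np.cos(a)*v[0]-np.sin(a)*v[1],np.sin(a)*v[0]+np.cos(a)*v[1])
w=ray(crop(568,185),T["intrinsics"],T["cam_to_world"],.042);print("roller hand",w)
for t,h in [("jar",.075),("tape",.024),("ink_can",.085),("brush",.01)]:
    for n,p in P.items():
        for d in models.place_of(t,p)[:2]: print(t,n,round(d["p"],2),ray(d["xy"],p["intrinsics"],p["cam_to_world"],0)[:2].round(3))
E
```

```text
[ 0.61374952 -0.07332023  1.7436689 ]
top lo- [ 0.6 -1.8]
top lo+ [0.8 0.5]
top lip- [-0.4 -1.3]
top lip+ [0.6 1.2]
top knob [-0.1  0.9]
top blk [-0.6 -1.7]
top blk2 [-0.5 -1.9]
top crest [ 1.  -1.4]
scene rack [ 3.4 -1.5]
scene rest [-1.5  1.5]
scene knob_top [-37.  -16.8]
scene slope [-1.6 -1.7]
top rack [-1.  -0.4]
top rest [-3.   2.8]
top slope [ 0.5 -0.2]
scene roller 0.93 [214.0, 200.5] [ 92.  56. 100.] [ 0.39264709 -0.1062837   0.042     ] rack: 0.0055603136238749 0.22347697560966992
scene roller 0.8 [251.4, 245.7] [28. 28. 27.] [ 0.62414713 -0.15106626  0.042     ] rack: -0.07837572306048683 0.0031306903320399287
top roller 0.98 [333.6, 191.8] [46. 36. 31.] [ 0.62306926 -0.16006438  0.042     ] rack: -0.08705430998534729 0.0057402813307538235
top roller 0.89 [302.5, 294.0] [ 90.  44. 101.] [ 0.37160155 -0.09398433  0.042     ] rack: 0.021296463142135947 0.24209318065771088
roller hand [ 0.62594872 -0.14918662  0.042     ]
jar scene 0.6 [ 0.726 -0.   ]
jar scene 0.47 [ 0.649 -0.286]
jar top 0.91 [0.723 0.011]
tape scene 0.85 [ 0.511 -0.178]
tape top 0.88 [ 0.517 -0.162]
ink_can scene 0.74 [0.563 0.137]
ink_can scene 0.72 [ 0.512 -0.168]
ink_can top 0.7 [0.574 0.126]
brush scene 0.63 [ 0.638 -0.277]
brush scene 0.37 [ 0.598 -0.127]
brush top 0.77 [ 0.643 -0.285]
```

```bash
cat >> geo.py <<'E'
from scipy.spatial.transform import Rotation as R
S=np.array([.61375,-.07332,1.74367])
def rot(s,flip):
    y=np.array([-np.sin(s[2]),np.cos(s[2]),0])*flip; z=np.array([0,0,-1.]); return R.from_matrix(np.c_[np.cross(y,z),y,z]).as_rotvec()
def wristT(pos,rv,tc):
    T=np.eye(4);T[:3,:3]=R.from_rotvec(rv).as_matrix();T[:3,3]=pos;return T@tc
E
python3 - <<'E'
from rig import *
from geo import *
import cv2,pickle
q0=read_q()
for f in (1,-1):
    q=env.ik(W((-.09,0,.30),S),rot(S,f)); print(f,None if q is None else np.round(q,2))
    q2=env.ik(W((.05,0,.05),S),rot(S,f)); print(f,None if q2 is None else np.round(q2,2))
f=min((1,-1),key=lambda f:np.abs(env.ik(W((-.09,0,.30),S),rot(S,f))-q0).max() if env.ik(W((-.09,0,.30),S),rot(S,f)) is not None else 99)
print("flip",f)
env.set_gripper(.4)
env.goto(W((-.09,0,.30),S),rot(S,f))
pos,rv=read_ee_pos(),read_tcp_rot(); p=vision.camera("wrist")
pickle.dump((p,pos,rv),open("w1.pkl","wb")); print(pos,rv,p["tool_from_camera"].round(3).tolist(),p["intrinsics"].tolist(),[k for k in p],read_time(),read_force(),read_finger_gap())
im=cv2.resize(p["color"][:,:,::-1],(800,600),interpolation=cv2.INTER_CUBIC); cv2.imwrite("pics/w1.png",im)
E
```

```text
1 [-0.01  0.84  0.61  1.02 -0.45  1.4  -2.46]
1 [-0.28  1.07  0.6   1.54 -0.77  0.79 -2.33]
-1 [ 0.32  0.79 -0.31  1.    0.22  1.38  0.23]
-1 [ 0.1   0.98 -0.24  1.52  0.32  0.68 -0.11]
flip -1
[ 0.62883709 -0.16324542  0.29987807] [ 2.02386753e+00  2.40271764e+00 -9.85837302e-04] [[0.001, 0.947, 0.32, 0.082], [1.0, -0.0, -0.0, 0.001], [-0.0, 0.32, -0.947, -0.153], [0.0, 0.0, 0.0, 1.0]] [[297.29111715725674, 0.0, 278.670375276362], [0.0, 297.29111715725674, 212.55883939917004], [0.0, 0.0, 1.0]] ['color', 'intrinsics', 'tool_from_camera', 'shot'] 4.1333 [ 0.20030306  0.14081928 -0.33697686] 0.4024730969254993
```

View pics/w1.png

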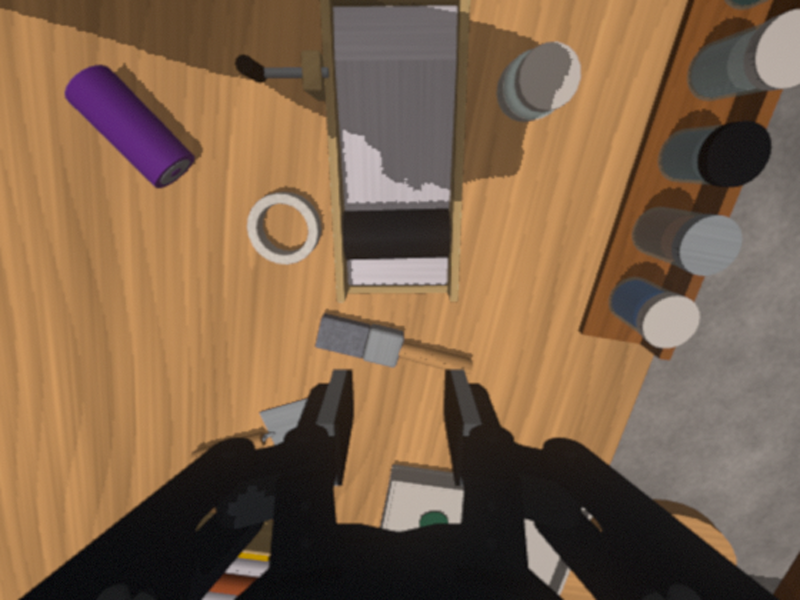

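The wrist view shows the roller squarely across the trough at (398,234). The low-end board corners are at (338,299) and (457,299), the knob at (249,66) and the crest at about row 58. I refine the rack fit from this picture.

Run:
```python
from geo import *
import pickle
from scipy.optimize import least_squares
p,pos,rv=pickle.load(open("w1.pkl","rb")); K=p["intrinsics"];T=wristT(pos,rv,p["tool_from_camera"])
g=lambda x,y:np.array([x*.7-.15,y*.7-.15])
L=[(338,300,(-.143,.061,.05),'lo+'),(457,300,(-.143,-.061,.05),'lo-'),(349,286,(-.135,.053,.02),'lip+'),(447,285,(-.135,-.053,.02),'lip-'),
 (249,66,(.062,.117,.09),'knob'),(303,90,(.047,.077,.064),'blk1'),(302,52,(.077,.077,.064),'blk2'),(395,58,(.075,0,.0346),'crest'),(398,205,(-.055,0,.014),'foot')]
f=lambda s:np.concatenate([proj(W(q,s),K,T)-g(x,y) for x,y,q,_ in L])
r=least_squares(f,S,loss="soft_l1",f_scale=1.); s=r.x; print(s, s-S)
[print(l[3],np.round(e,1)) for l,e in zip(L,r.fun.reshape(-1,2))]
# roller x from silhouette rows 210..258 (800 px), centre z .038
def rows(x):
    c=[proj(W((x+.024*np.cos(a),0,.038+.024*np.sin(a)),s),K,T)[1] for a in np.linspace(0,6.28,60)]; return min(c),max(c)
for x in (-.095,-.09,-.085,-.08): print(x,np.round((np.array(rows(x))+.15)/.7,1))
```

```text
[ 0.61325053 -0.07325074  1.75281921] [-4.99465955e-04  6.92629132e-05  9.14921407e-03]
lo+ [-0.1  1.6]
lo- [2.  0.8]
lip+ [-0.2  0.1]
lip- [1.1 0.1]
knob [-5.1 -1.9]
blk1 [ 0.2 -0. ]
blk2 [-1.2 -2.4]
crest [0.8 0.4]
foot [-0.1  2.3]
-0.095 [227.4 276.2]
-0.09 [222.2 271.3]
-0.085 [217.  266.4]
-0.08 [211.8 261.5]
```

The wrist fit agrees with the first fit to within 1 mm and 0.01 rad. The roller is at about x = -0.077. Now I descend behind it and push slowly, stopping short of the crest to look.

```bash
sed -i 's/^S=.*/S=np.array([.61325,-.07325,1.7528])/' geo.py
cat > run.py <<'E'
from rig import *
from geo import *
import cv2
rv=rot(S,-1)
# x = uphill face of fingers (TCP + 11 mm), z = nominal tip height
def tcp(x,z,y=0): return W((x-.011,y,z+.008),S)
def st(l): print(l,round(read_time(),2),"face/tip",end=" "); d=read_ee_pos()-np.array([S[0],S[1],0]); c,n=np.cos(S[2]),np.sin(S[2]); print(np.round([c*d[0]+n*d[1]+.011,-n*d[0]+c*d[1],d[2]-.008],4),"F",np.round(read_force(),1))
def snap(cam,name):
    p=vision.camera(cam); cv2.imwrite(f"pics/{name}.png",cv2.resize(p["color"][:,:,::-1],(800,600),interpolation=cv2.INTER_CUBIC)); return p
E
python3 - <<'E'
from run import *
env.goto(tcp(-.119,.12),rv); st("above")
print(env.servo_line(tcp(-.119,.026),v=.06,max_force=8)); st("down")
print(env.servo_line(tcp(-.055,.026),v=.02,max_force=8)); st("landing")
print(env.servo_line(tcp(.040,.026+.095*np.tan(np.radians(9))),v=.02,max_force=8)); st("slope")
snap("scene","s2"); snap("wrist","w2")
a=cv2.imread("pics/s2.png")[250:400,280:480]; cv2.imwrite("pics/s2c.png",cv2.resize(a,None,fx=4,fy=4))
E
```

```text
above 4.88 face/tip [-0.1191 -0.0008  0.1216] F [0.3 0.8 1.5]
False
down 6.59 face/tip [-1.191e-01 -1.000e-04  2.630e-02] F [-0.1  0.3 -0.8]
True
landing 8.05 face/tip [-0.0959 -0.0001  0.0261] F [-0.2 -0.2 -0.1]
True
slope 9.2 face/tip [-0.0931  0.0003  0.0264] F [ 0.1 -1.8  5.1]
```

View pics/w2.png

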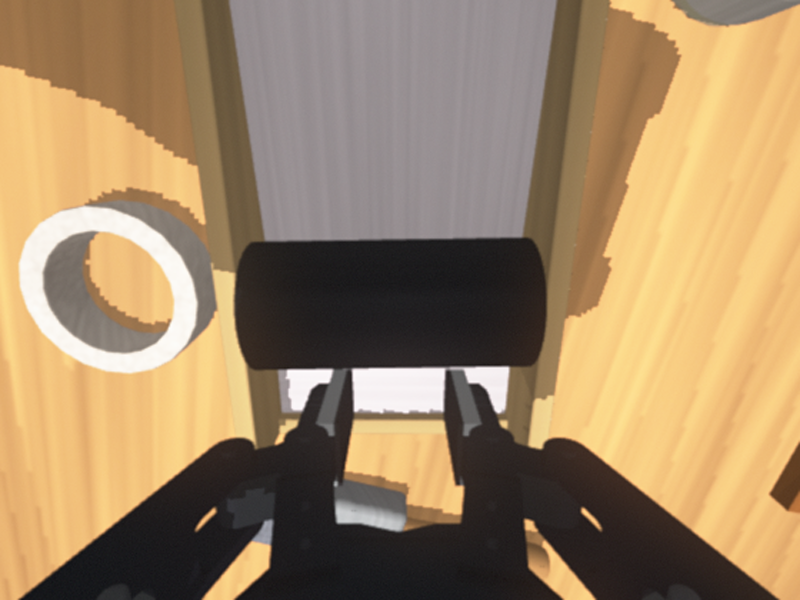

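View pics/s2c.png

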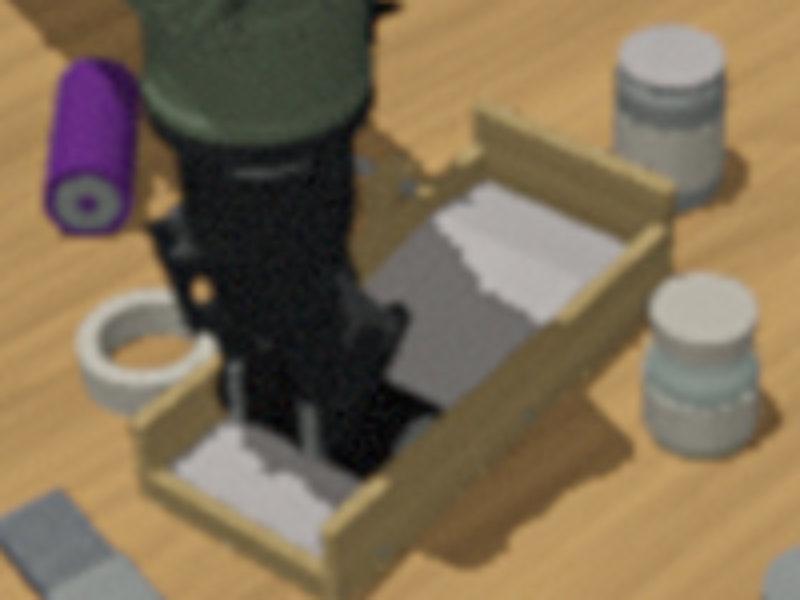

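The roller is level and square in the trough just ahead of the fingers, and nothing else is touched. The line stopped early at the 8 N limit. I check force noise and then continue in short steps.

Run:
```python
from run import *
F=[]
for i in range(6): F.append(read_force()); env.sleep(.05)
print(np.round(F,1).tolist())
for x in (-.088,-.078):
    print(env.servo_line(tcp(x,.028),v=.02,max_force=15)); st(x)
    F=[]
    for i in range(4): env.sleep(.03); F.append(read_force())
    print(np.round(F,1).tolist())
p=vision.camera("wrist"); T=wristT(read_ee_pos(),read_tcp_rot(),p["tool_from_camera"])
for m in models.masks_of("roller",p)[:1]:
    r=np.where(m["mask"])[0]; print("rows/.7",r.min()/.7,r.max()/.7)
```

```text
[[-0.2, -2.1, 5.0], [1.0, -2.5, 5.6], [1.7, -2.7, 5.5], [1.3, -3.0, 5.2], [0.9, -3.0, 5.4], [1.2, -2.3, 6.0]]
False
-0.088 10.03 face/tip [-0.0886  0.0001  0.0284] F [-0.6 -4.1  8. ]
[[-1.1, -5.6, 9.2], [-0.2, -5.1, 9.4], [-1.2, -5.4, 9.8], [-1.3, -5.0, 8.4]]
True
-0.078 10.47 face/tip [-0.0869 -0.0001  0.0293] F [ 0.7 -2.6  6.5]
[[1.0, -2.6, 6.2], [0.8, -3.1, 5.3], [1.0, -2.3, 5.6], [1.0, -3.6, 5.7]]
rows/.7 240.00000000000003 370.0
```

Run:
```python
from run import *
st("a"); env.servo_line(tcp(-.100,.028),v=.03); st("back"); 
pos,r_=read_ee_pos(),read_tcp_rot(); p=snap("wrist","w3"); K=p["intrinsics"];T=wristT(pos,r_,p["tool_from_camera"])
m=models.masks_of("roller",p)[0]; rr=np.where(m["mask"][:,270:285])[0]; print("rows",rr.min(),rr.max()+1)
for x in np.arange(-.085,-.055,.005):
    c=[proj(W((x+.024*np.cos(a),0,.038+.024*np.sin(a)),S),K,T)[1] for a in np.linspace(0,6.28,60)]; print(round(x,3),np.round([min(c),max(c)],1))
# where nominal finger face points (x=+11mm) project, at y=+-.02, for tool z=.008,-.02,-.04
for z in (.008,-.003,-.02,-.04,-.06):
  print(z,[np.round(proj(np.array([xx,.017,z]),K,p["tool_from_camera"])/.7) for xx in (-.011,.011)])
print(T[:3,3])
```

```text
a 10.71 face/tip [-0.0871 -0.0001  0.0291] F [ 0.9 -3.1  5.8]
back 11.3 face/tip [-0.0998  0.0001  0.0278] F [0.5 0.3 0.2]
rows 148 241
-0.085 [177.7 267.2]
-0.08 [168.4 258.7]
-0.075 [158.8 250.1]
-0.07 [148.9 241.3]
-0.065 [138.8 232.5]
-0.06 [128.5 223.4]
-0.055 [117.8 214.2]
0.008 [array([435., 389.]), array([437., 342.])]
-0.003 [array([437., 403.]), array([439., 354.])]
-0.02 [array([441., 428.]), array([443., 375.])]
-0.04 [array([447., 465.]), array([450., 406.])]
-0.06 [array([455., 514.]), array([459., 448.])]
[ 0.61943743 -0.10031415  0.188855  ]
```

View pics/w3.png

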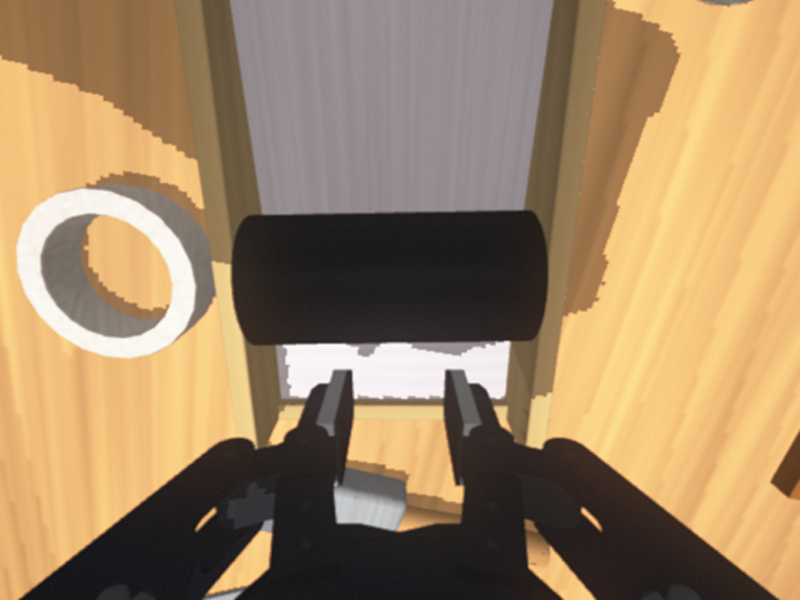

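The roller is at x = -0.070 and moved with the fingers. The tips show at row 371 where the nominal geometry predicts row 342. So at 0.4 opening the tips stand about 25 mm farther back than nominal, and they pressed on the roller's upper back. That explains the upward force. I back off, shut the fingers and check the tips in the picture.

Run:
```python
from run import *
env.servo_line(tcp(-.116,.036),v=.06); env.set_gripper(0.0); st("shut"); print(read_finger_gap())
p=snap("wrist","w4"); K=p["intrinsics"]
for z in (.008,-.003,-.02,-.04):
  print(z,[np.round(proj(np.array([xx,.0145,z]),K,p["tool_from_camera"])/.7) for xx in (-.011,.011)])
```

```text
shut 12.28 face/tip [-0.1159 -0.      0.036 ] F [-0.4  0.6  0.1]
-0.0009190264906182379
0.008 [array([429., 389.]), array([431., 342.])]
-0.003 [array([431., 403.]), array([433., 354.])]
-0.02 [array([435., 428.]), array([436., 375.])]
-0.04 [array([440., 465.]), array([442., 406.])]
```

View pics/w4.png

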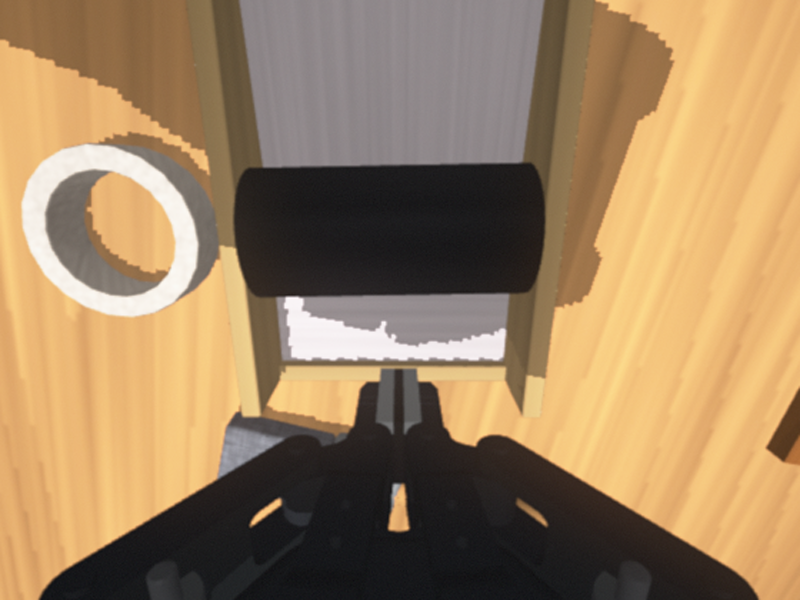

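Even shut, the tips show at row 370. Both the picture and the contact geometry put them about 25 mm farther back than stated. I settle it by gently touching the level landing (14 mm high) between the lip and the roller.

Run:
```python
from run import *
env.servo_line(tcp(-.107,.036),v=.06); st("0")
env.sleep(.2)
print(env.servo_line(tcp(-.107,-.016),v=.015,max_force=4)); st("touch")
env.sleep(.05); st("t2")
env.servo_line(read_ee_pos()+[0,0,.010],v=.05); env.sleep(.1); st("up")
```

```text
0 12.62 face/tip [-0.1064 -0.0002  0.0361] F [ 0.9  0.1 -0.3]
True
touch 15.28 face/tip [-0.107 -0.    -0.006] F [-1.6  0.3  9.6]
t2 15.32 face/tip [-0.107 -0.    -0.006] F [-1.3  0.3  8.4]
up 15.78 face/tip [-1.07e-01  1.00e-04  3.90e-03] F [-0.1  0.2 -0.7]
```

The landing was felt with the nominal tip at -0.006, so the real tips are 20 mm higher than nominal. I correct for that and push with the tip 13 mm above the bed.

```bash
sed -i 's/z+.008),S)/z-.012),S)/; s/d\[2\]-.008/d[2]+.012/' run.py
python3 - <<'E'
from run import *
env.servo_line(tcp(-.107,.027),v=.05); env.sleep(.1); st("ready")
ok=True
for a,x in ((-.055,-.075),(-.055,-.055),(0,-.01),(0,.035)):
    t=env.servo_line(tcp(x,.027+max(0,x+.055)*np.tan(np.radians(9))),v=.025,max_force=6); st((x,t))
    if t: break
snap("wrist","w5"); p=vision.camera("scene")
a=p["color"][160:290,180:345,::-1]; cv2.imwrite("pics/s5.png",cv2.resize(a,None,fx=4.5,fy=4.5))
E
```

```text
ready 16.13 face/tip [-0.107  0.     0.027] F [-0.4  0.   0.3]
(-0.075, False) 17.57 face/tip [-0.0751 -0.      0.027 ] F [ 0.5 -0.8  0.7]
(-0.055, False) 18.52 face/tip [-0.055   0.0001  0.0269] F [ 0.8 -0.9 -0. ]
(-0.01, False) 20.49 face/tip [-0.0101  0.      0.0341] F [-0.  -2.   0.6]
(0.035, False) 22.47 face/tip [0.0349 0.     0.0412] F [ 1.  -3.1  2. ]
```

View pics/w5.png

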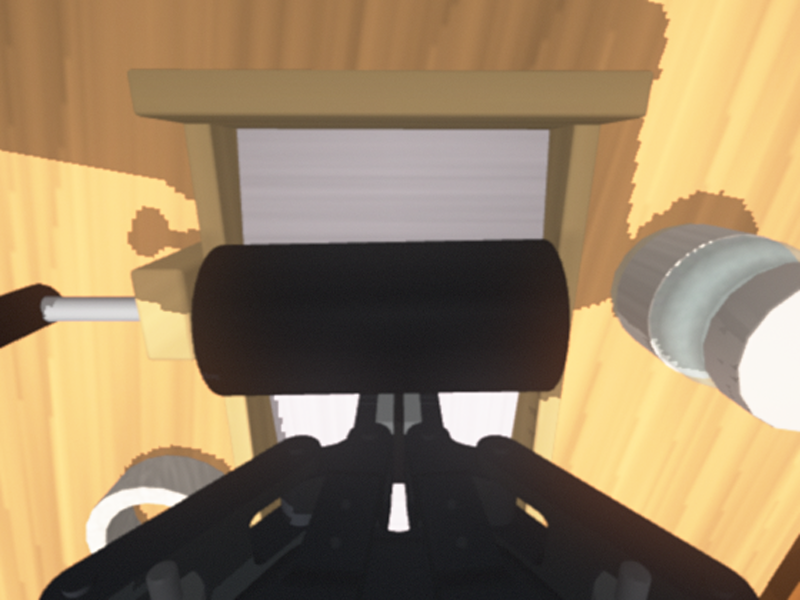

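The roller is square and leans on the fingers just short of the crest, with low force. I push it over slowly.

Run:
```python
from run import *
z=.0412
for x in (.048,.054,.060,):
    z+=.0015; t=env.servo_line(tcp(x,z),v=.012,max_force=8); st((x,t))
    if t: break
env.sleep(.4); st("end")
pos,r_=read_ee_pos(),read_tcp_rot(); p=snap("wrist","w6"); K=p["intrinsics"];T=wristT(pos,r_,p["tool_from_camera"])
m=models.masks_of("roller",p)[0]; rr=np.where(m["mask"][:,270:285])[0]; print("rows",rr.min(),rr.max()+1)
for x,zz in ((.075,.0586),(.085,.0575),(.089,.0566),(.093,.056)):
    c=[proj(W((x+.024*np.cos(a),0,zz+.024*np.sin(a)),S),K,T)[1] for a in np.linspace(0,6.28,60)]; print(x,np.round([min(c),max(c)],1))
```

```text
(0.048, False) 23.81 face/tip [0.0482 0.     0.0426] F [-0.4 -0.8 -0.4]
(0.054, False) 24.48 face/tip [0.0541 0.     0.0442] F [ 0.6  0.  -0.1]
(0.06, False) 25.14 face/tip [0.06   0.     0.0457] F [-0.4 -0.1  0.3]
end 25.54 face/tip [0.06   0.     0.0457] F [ 0.6  0.2 -0.2]
rows 166 271
0.075 [187.8 291.9]
0.085 [165.7 271.1]
0.089 [156.5 262.2]
0.093 [147.1 253.6]
```

View pics/w6.png

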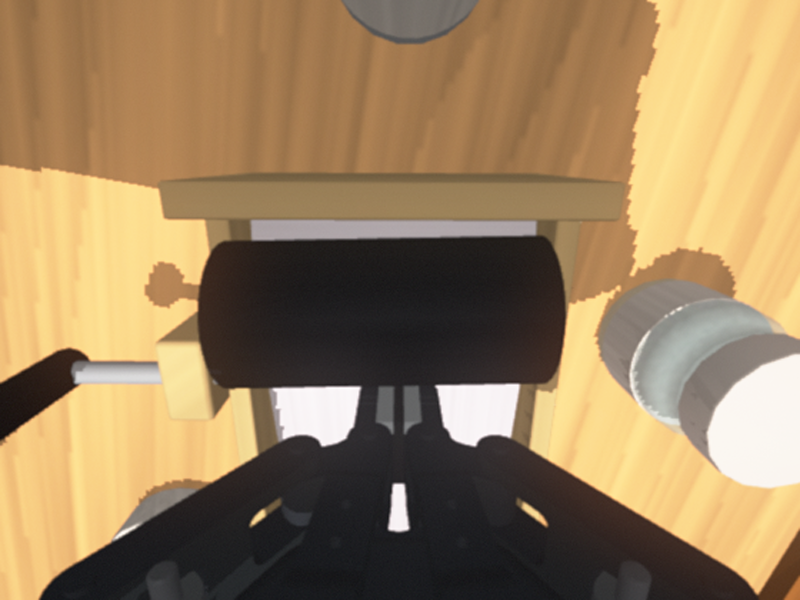

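```bash
cat >> run.py <<'E'
def rollx():
    pos,r_=read_ee_pos(),read_tcp_rot(); p=vision.camera("wrist"); K=p["intrinsics"];T=wristT(pos,r_,p["tool_from_camera"])
    m=models.masks_of("roller",p)
    if not m: return None
    rr=np.where(m[0]["mask"][:,270:285])[0]; o=np.array([rr.min(),rr.max()+1]); xs=np.arange(.06,.11,.001)
    def rows(x):
        zz=.0346-abs(x-.075)*.158+.0243
        c=[proj(W((x+.024*np.cos(a),0,zz+.024*np.sin(a)),S),K,T)[1] for a in np.linspace(0,6.28,60)]; return np.array([min(c),max(c)])
    return o,xs[np.argmin([abs(rows(x)-o).sum() for x in xs])]
E
python3 - <<'E'
from run import *
print(rollx()); env.sleep(.3); print(rollx())
for x in (.064,.068):
    t=env.servo_line(tcp(x,.0465),v=.01,max_force=6); env.sleep(.15); st((x,t)); print(rollx())
    if t: break
E
```

```text
(array([121, 373]), np.float64(0.10300000000000004))
(array([166, 271]), np.float64(0.08500000000000002))
(0.064, False) 26.85 face/tip [0.0639 0.     0.0465] F [ 0.2  0.3 -1.1]
(array([165, 269]), np.float64(0.08900000000000002))
(0.068, False) 27.65 face/tip [ 0.0681 -0.      0.0465] F [ 0.2 -0.4 -0.4]Traceback (most recent call last):
  File "<stdin>", line 4, in <module>
  File "run.py", line 14, in rollx
    rr=np.where(m[0]["mask"][:,270:285])[0]; o=np.array([rr.min(),rr.max()+1]); xs=np.arange(.06,.11,.001)
                                                         ~~~~~~^^
    return umr_minimum(a, axis, None, out, keepdims, initial, where)
ValueError: zero-size array to reduction operation minimum which has no identity
```

Run:
```python
from run import *
env.sleep(.1); st("x")
for i in range(2):
    try: print(rollx())
    except Exception as e: print(e)
snap("wrist","w7")
```

```text
x 27.85 face/tip [ 0.068  -0.      0.0465] F [-0.8 -0.  -0.7]
(array([175, 269]), np.float64(0.08900000000000002))
(array([176, 269]), np.float64(0.08800000000000002))
```

View pics/w7.png

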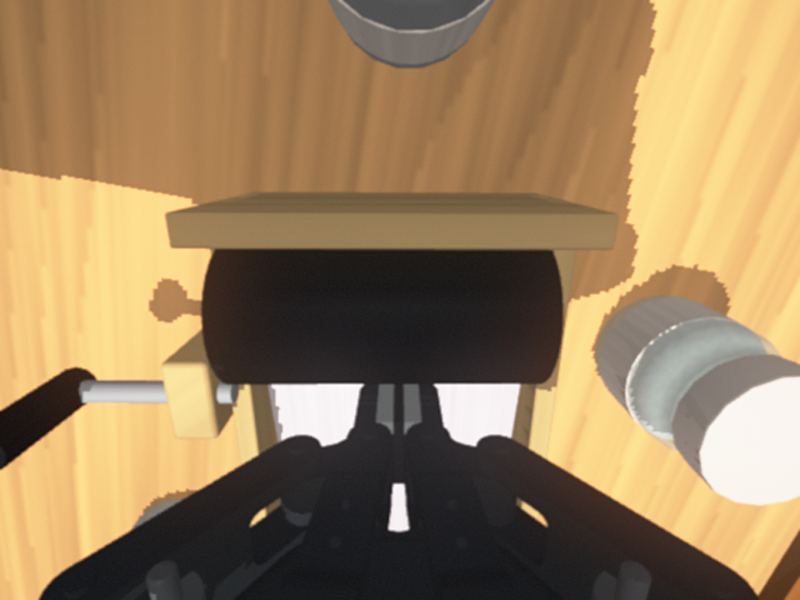

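The roller now sits against the stop: no bed shows between them, and the bottom edge at row 269 gives about x = 0.093. I back off slowly along the trough, check that it stays, and then lift.

Run:
```python
from run import *
for x in (.064,.056,.045):
    env.servo_line(tcp(x,.0465),v=.015 if x>.05 else .03); st(x)
    try: print(rollx())
    except Exception as e: print(e)
env.servo_line(tcp(.045,.13),v=.08); env.sleep(.1)
for i in range(2):
    try: print(rollx())
    except Exception as e: print(e)
p=vision.camera("scene"); 
for d in models.masks_of("roller",p)[:2]: print(d["p"],d["xy"],p["color"][d["mask"]].mean(0).round(),proj(W((.093,0,.056),S),p["intrinsics"],p["cam_to_world"]))
st("up")
```

```text
0.064 28.52 face/tip [0.0639 0.     0.0465] F [-0.6  0.8  0.1]
(array([128, 373]), np.float64(0.10400000000000004))
0.056 29.3 face/tip [0.056  0.     0.0465] F [-0.   0.4  0.3]
(array([144, 246]), np.float64(0.09100000000000003))
0.045 29.92 face/tip [0.0449 0.     0.0465] F [-0.3  0.4 -0.1]
(array([113, 223]), np.float64(0.09200000000000003))
zero-size array to reduction operation minimum which has no identity
(array([112, 182]), np.float64(0.09200000000000003))
0.93 [289.6, 209.2] [23. 23. 22.] [290.26889098 209.4939412 ]
0.84 [213.3, 200.2] [ 94.  57. 104.] [290.26889098 209.4939412 ]
up 31.61 face/tip [0.045  0.     0.1299] F [ 0.4 -0.  -0. ]
```

The roller stays parked: wrist x = 0.092, and the scene pixel matches the rest point to 1 px. Now the keeper.

Run:
```python
from run import *
env.servo_line(tcp(.073,.13,.168),v=.12); env.servo_line(tcp(.073,.068,.168),v=.08,max_force=10); env.sleep(.1); st("side")
t=env.servo_line(tcp(.073,.068,.098),v=.025,max_force=6); st(t); env.sleep(.2); st("hold")
p=vision.camera("scene"); q=vision.camera("top")
for n,c in (("scene",p),("top",q)):
    print(n,[(d["p"],d["xy"]) for d in models.place_of("knob_top",c)[:2]],[proj(W((.062,y,.09),S),c["intrinsics"],c["cam_to_world"]).round(1) for y in (.117,.091)])
```

```text
side 34.2 face/tip [0.0729 0.1678 0.0684] F [ 0.2 -0.3 -0.6]
True 36.16 face/tip [0.0729 0.1136 0.0677] F [-2.  -0.1  1.8]
hold 36.36 face/tip [0.0729 0.1136 0.0676] F [-2.6 -0.8  2.4]
scene [(0.66, [257.8, 189.8])] [array([251.5, 191.1]), array([258.4, 194.2])]
top [(0.68, [438.4, 251.0]), (0.22, [318.2, 194.9])] [array([279.9, 241.2]), array([278.5, 230.1])]
```

Run:
```python
from run import *
t=env.servo_line(tcp(.073,.068,.100),v=.015,max_force=12); st(t)
env.servo_line(tcp(.073,.068,.150),v=.06); env.servo_line(tcp(.073,.16,.165),v=.1); st("clear")
env.servo_line(tcp(-.03,.22,.06),v=.15); env.sleep(.3)
st("hover")
pos,r_=read_ee_pos(),read_tcp_rot(); w=snap("wrist","w8"); T=wristT(pos,r_,w["tool_from_camera"])
for n,c,M in (("wrist",w,T),):
    print(n,[(d["p"],d["xy"]) for d in models.place_of("knob_top",c)[:2]],[proj(W((.062,y,.09),S),c["intrinsics"],M).round(1) for y in (.117,.091)])
try: print(rollx())
except Exception as e: print(e)
```

```text
True 36.92 face/tip [0.0729 0.1137 0.0673] F [-2.4 -1.3  1.5]
clear 38.75 face/tip [0.073  0.1651 0.1596] F [0.  1.1 0.2]
hover 40.26 face/tip [-0.0299  0.0601  0.22  ] F [-0.7  0.7  0.2]
wrist [(0.72, [241.4, 86.8])] [array([210.8,  85.9]), array([241.6,  85.8])]
zero-size array to reduction operation minimum which has no identity
```

View pics/w8.png

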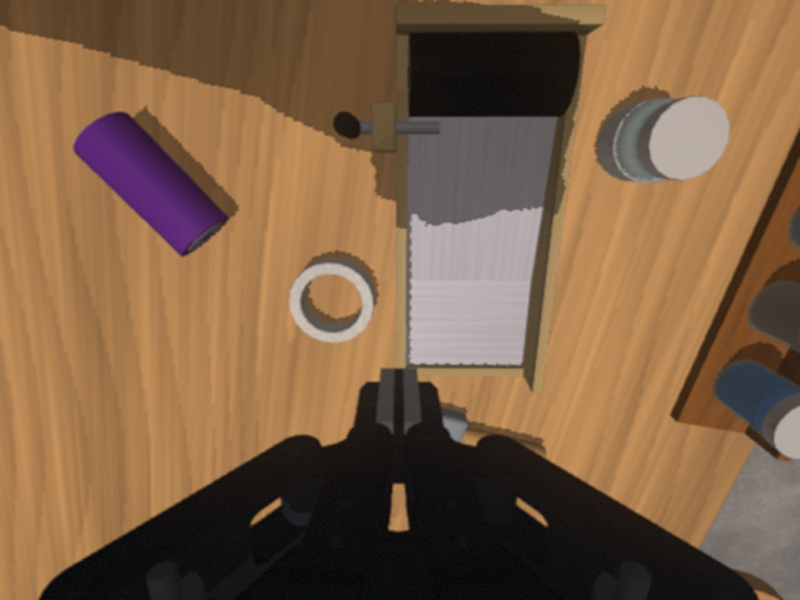

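The picture shows the roller against the stop, the rod at (420,127) about 20 mm over the bed behind it, and the knob on its fully-in pixel (predicted 241.6, seen 241.4). The robot touches nothing, so I hand in.

```bash
python3 -c "
from rig import *
print(read_time()); job_done()"
```

```text
40.4583
the job is handed in; nothing more can be done
```

I pushed the black ink roller up the slope, over the crest and against the stop with the shut fingers. I then pushed the keeper knob in until it hit its end of travel, and handed the job in at 40.5 s. No verdict was reported.

**Last checks:**
- **Roller:** after the fingers were withdrawn, the wrist camera gave x ≈ 0.092 m (target 0.093 ± 0.004). The scene camera placed it within 1 px of the rest point. My last automatic wrist measurement, after the keeper push, failed, but the final picture shows the roller square against the stop.
- **Keeper:** the knob is on its predicted fully-in pixel in the wrist view (241.4 seen, 241.6 predicted). A second push with a higher force limit moved it no further. The rod stands over the bed behind the roller.
- **Other things:** in the final wrist view the jar and tape appear where they were. I saw no sign that anything else moved, but I did not measure their positions afterwards.

**What disagreed on the way:**
- **Fingertips:** a touch on the landing put the tips about 20 mm higher than the stated geometry. Because of this my first push, with the fingers 40 % open, pressed on the roller's upper back. The steady readings were about 11 N on the tool. I corrected for it and then pushed at readings of about 4 N or less.
- **Past the crest:** the roller did not settle by itself. It followed the fingers, so I eased it the last 8 mm to the stop.
- **Keeper views:** the scene camera's knob row was about 4 px off its prediction, and the top camera's knob detection during the push was wrong. I relied on the wrist view and the second push instead.

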